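Cover the potato pot and switch on its plate

TASK

One of the two pots on the hotplate holds a potato: put the lid that fits on that pot, fully seated, and then press the key in front of the plate it stands on all the way down until it clicks, and let go. If the spatula lies across that pot, first lay it flat on the middle of the wooden board; if it lies on the other pot, leave it there. Leave the pots in their places and everything else alone, above all the other plate's key.

Things in the scene. Friction and masses are not known exactly. Their poses are not given: they have to be found in the camera images.
- hob: steel double hotplate, 300 (its x) by 410 (its y) by 55 mm high, fixed; origin under its centre on the table, x away from the robot, y to the left. Two dark plates 172 mm across on its top, centres at x +45, y +95 (left plate) and y -95 mm (right plate). A round grey key on the front ledge before each plate
- key_left_top (a point): centre of the top face of the key of the left plate: round grey key, 32 mm across, in a black housing at x -125, y +95 mm of the hotplate; pressed straight down
- key_left (a joint): travel of the left key: 0 up, 0.006 m fully down; sprung, about 5 N fully down, clicks at 0.005 m; springs back when let go
- key_right_top (a point): centre of the top face of the key of the right plate: as the left one, at x -125, y -95 mm of the hotplate
- key_right (a joint): travel of the right key, as the left one
- pot_wide: the wide steel pot, loose on one of the two plates: 150 mm across outside, 75 mm high, wall 3 mm, floor 4 mm; origin under its centre, z up; two loop handles stand out to 101 mm from its axis along its x and -x, 60 mm high at most
- pot_narrow: the narrow steel pot on the other plate: 120 mm across, otherwise the same (75 mm high, wall 3 mm, handles out to 86 mm along its x and -x)
- lid_wide: lid of the wide pot, lying right way up on the table: 158 mm across its flange; a tapered lip 8 mm deep (138 mm across, 128 mm at its foot) goes into the pot's mouth and the flange lies on the rim. Origin at the centre of the lip's foot (so 67 mm above the pot's underside when the lid is on), z up; the lid's top rises to 18 mm at the middle, with a round black knob on it 28 mm across from z 18 to z 52 mm; 0.25 kg
- lid_narrow: lid of the narrow pot: 128 mm across its flange, lip 108 mm (98 mm at its foot), otherwise the same, with the same knob; 0.18 kg
- potato: one large potato, 93 mm long, 49 mm across, lying in one of the two pots; origin at its underside's middle
- brush: wooden scrubbing brush, 85 by 44 by 32 mm, lying in the other pot; origin at its underside's middle
- spatula: flat wooden spatula, 200 mm long along its x, at the start lying across the rim of the wide pot; origin at its underside, at mid-length, which is also where it balances; handle from x -100 to x +30 mm, 22 mm wide and 11 mm thick; blade from x +30 to x +100 mm, 46 mm wide and 5 mm thick; 60 g
- board: small wooden board fixed on the table, 110 (its x) by 150 (its y) by 14 mm thick; origin under its centre
- jar: glass spice jar with a steel cap, 42 mm across, 75 mm high, standing on the hotplate's ledge between the two keys; not needed; origin under its centre
- bowl: white bowl, 124 mm across, 50 mm high, on the table; not needed; origin under its centre
- mug: white mug, 80 mm across, 90 mm high, on the left of the table; not needed; origin under its centre
- tin_tall: tin, 74 mm across, 110 mm high, on the right of the table; not needed; origin under its centre

How it is judged (in metres and radians):
On the way, in this order (a step that is already met when the one before it is completed fails the run):
1. the fitting lid is seated on the pot with the potato and let go (the spatula on the board if it lay across that pot) (((horizontal distance between potato and pot_wide below 0.05 m and horizontal distance between lid_wide and pot_wide below 0.008 m and z of lid_wide in the frame of pot_wide between 0.063 and 0.071 m and angle between the z axis of lid_wide and the z axis of pot_wide, either way round below 0.06 rad and horizontal distance between spatula and board below 0.045 m and z of spatula in the frame of board between 0.01 and 0.022 m and angle between spatula's own z axis and vertical below 0.12 rad) or (horizontal distance between potato and pot_narrow below 0.05 m and horizontal distance between lid_narrow and pot_narrow below 0.008 m and z of lid_narrow in the frame of pot_narrow between 0.063 and 0.071 m and angle between the z axis of lid_narrow and the z axis of pot_narrow, either way round below 0.06 rad and distance of spatula from where it was at the start of the episode below 0.03 m)) and contact force between the fingers and lid_wide below 0.3 N and contact force between the fingers and lid_narrow below 0.3 N), for 0.2 s.
2. with the lid on, the key of that pot's plate is pressed until it clicks (5 mm or more) (((horizontal distance between potato and pot_wide below 0.05 m and horizontal distance between lid_wide and pot_wide below 0.008 m and z of lid_wide in the frame of pot_wide between 0.063 and 0.071 m and angle between the z axis of lid_wide and the z axis of pot_wide, either way round below 0.06 rad and horizontal distance between spatula and board below 0.045 m and z of spatula in the frame of board between 0.01 and 0.022 m and angle between spatula's own z axis and vertical below 0.12 rad) or (horizontal distance between potato and pot_narrow below 0.05 m and horizontal distance between lid_narrow and pot_narrow below 0.008 m and z of lid_narrow in the frame of pot_narrow between 0.063 and 0.071 m and angle between the z axis of lid_narrow and the z axis of pot_narrow, either way round below 0.06 rad and distance of spatula from where it was at the start of the episode below 0.03 m)) and ((y of potato in the frame of hob above 0 m and value of joint key_left above 0.005 m) or (y of potato in the frame of hob below 0 m and value of joint key_right above 0.005 m))), for 0.1 s.
At the end, for the whole second after the job is handed in: The potato's pot wears its own lid: centred within 8 mm, seated height within 4 mm, level within 0.06 rad. Potato in the wide pot: spatula flat on the board, middles within 45 mm; in the narrow pot: spatula within 30 mm of its start. Both keys up; lids, pots and spatula at rest (((horizontal distance between potato and pot_wide below 0.05 m and horizontal distance between lid_wide and pot_wide below 0.008 m and z of lid_wide in the frame of pot_wide between 0.063 and 0.071 m and angle between the z axis of lid_wide and the z axis of pot_wide, either way round below 0.06 rad and horizontal distance between spatula and board below 0.045 m and z of spatula in the frame of board between 0.01 and 0.022 m and angle between spatula's own z axis and vertical below 0.12 rad) or (horizontal distance between potato and pot_narrow below 0.05 m and horizontal distance between lid_narrow and pot_narrow below 0.008 m and z of lid_narrow in the frame of pot_narrow between 0.063 and 0.071 m and angle between the z axis of lid_narrow and the z axis of pot_narrow, either way round below 0.06 rad and distance of spatula from where it was at the start of the episode below 0.03 m)) and linear speed of each of lid_wide, lid_narrow, spatula, pot_wide, pot_narrow below 0.02 m/s and value of joint each of key_left, key_right below 0.002 m); the robot touches nothing.
It fails at once if the key of the other plate is pressed ((y of potato in the frame of hob above 0 m and value of joint key_right above 0.003 m) or (y of potato in the frame of hob below 0 m and value of joint key_left above 0.003 m)).
It fails at once if a pot is pushed out of its place by more than 25 mm (distance of any of pot_wide, pot_narrow from where it was at the start of the episode above 0.025 m).
It fails at once if the potato or the brush is moved by more than 50 mm (distance of any of potato, brush from where it was at the start of the episode above 0.05 m).
It fails at once if the lid that is not needed, or the spatula when it does not lie on the potato's pot, is moved by more than 30 mm ((horizontal distance between potato and pot_wide below 0.05 m and distance of lid_narrow from where it was at the start of the episode above 0.03 m) or (horizontal distance between potato and pot_narrow below 0.05 m and distance of any of lid_wide, spatula from where it was at the start of the episode above 0.03 m)).
It fails at once if the jar, the bowl, the mug or the tin is moved by more than 30 mm (distance of any of jar, bowl, mug, tin_tall from where it was at the start of the episode above 0.03 m).
It also fails if it takes over 72 s, if anything falls off the work surface, if the arm or the gripper's body presses on something with over 40 N, if the wrist force passes 120 N, or if a joint passes its speed limit or range.

ROBOT

A 6-joint arm with a two-finger parallel gripper is mounted at the origin on the work surface. World frame = base frame: x ahead of the robot, y to its left, z up, the work surface at z = 0. Lengths are in m, angles in degrees, forces in N, time in s.
With the tool pointing down it reaches from about 0.375 to 0.9 m from the base axis. Payload 3.1 kg.
Tool frame: the origin (TCP) lies on the centre line of the jaws, within the pads' length; the fingertips stand 25 mm ahead of it and the grasp point (between the pads) lies 6 mm ahead of it; z points along the fingers, y is the line along which they close (so a half turn about z gives the same grasp; the last joint's range is limited). The gripper opens to 87 mm and grips with 3 to 60 N. Pads are 19 mm wide; open, the fingers measure 117 mm over their backs; the gripper's body (75 mm by 190 mm) begins 51 mm behind the grasp point.
Start: joints at [57.783, 30.224, 82.088, -0, 67.689, -10.227], TCP at [0.234, 0.58, 0.226] pointing down, gripper open.
Joint ranges: [-176.69, 176.69], [-43.24, 126.21], [12.49, 139.97], [-82, 262], [0, 151.66], [-163.58, 163.58]. Speed limits (degrees/s): [159.86, 159.86, 180, 180, 180, 180].

INTERFACE

Orientations are given as a 3x3 rotation matrix whose columns are the frame's x, y, z axes.
In Python, from rig import read_state, capture, camera_params, hand_in gives the robot as it stands.
- The arm moves only by the tool apply_moves, never from a script. Its argument "rows" is a list of rows, each an object of numbers: "x", "y", "z": the shift along the tool's x, y, z in mm; "rx", "ry", "rz": the turn, a rotation vector about the tool's x, y, z in units of 6 degrees (1.0 is 6 degrees); "claw": the closure in counts, from 0 (fully open) to 255 (shut). A call has 1 to 10 rows; each row is the pose to reach, as a shift and turn from the pose commanded when the call began, along the tool's axes at that moment; what a row does not reach only later rows make up. A row lasts 1/8 s, in which the tool goes at most 62.5 mm and 10.7 degrees, less where a joint would pass 70% of its speed; a pose out of reach is approached as far as the arm can. A call with a gripper value outside its range is refused whole. The fingers move at their own pace and stop on an object; the grip force is fixed at half the most. Time passes only in rows, so rows that repeat a pose let the fingers close. It gives the time, the measured TCP pose, the force, the opening and the grip force at its end, in the units of the state.
- read_state(): the state, without advancing time (a new reading comes with each control period).
- capture(name): name is "side" or "top" or "wrist"; returns (picture, depth): 420x560x3 uint8, red, green, blue; 420x560 float32, m along the optical axis (not along the pixel's ray), 0 where there is no reading.
- camera_params(name): a dict with "fx", "fy", "cx", "cy" (pixels), "xyz" and "orientation" of the camera in the world. Camera axes: x right, y up, looking along -z (the intrinsics and any distortion apply to the point x, -y, -z); pixel columns grow to the right and rows downward; lengths in m; the calibration is good to about 2 mm. A picture is of the moment at which its call begins: read the wrist's pose just before it. camera_params takes no time and is no camera call; for the wrist camera it gives the pose at the moment of the call.
- hand_in(): hands the job in; it is judged then, once.
The state is a dict: "time_s": time; "joint_positions": joint angles; "qvel": joint speeds; "tau": joint torques, N m; "position": TCP position; "tcp_rot": TCP orientation; "force": force on the tool from outside, world axes, zero at the start; "moment": the same for the moment, N m; "opening": opening from 0.0 (shut) to 1.0 (fully open); "grasp_force": force on a finger pad.
Only numpy, scipy, OpenCV 4.12 (cv2) and the standard library are available. Lean on these libraries where they do the work, as an engineer would, in place of code of your own. Each camera call takes 0.05 s, during which the arm holds its last target. There are 200 camera calls.

## Working session

There is one attempt and no reset: what is moved stays moved. The work goes in short steps, Python scripts to look and compute and a tool call to move; the robot and the scene stay as the last step left them, time stands still between calls to the robot, and variables do not carry over. Pictures are saved under pics/ and viewed, at most 10 in all, crops included, and the job is handed in when it is done.

Besides the shell and the picture viewer there is one more tool, called after "Emit:" in YAML: its name, and indented under it one key for each argument. apply_moves: Moves the arm, as the interface text tells. Its arguments: {"type":"object","properties":{"rows":{"type":"array"}},"required":["rows"]}

```bash
mkdir -p pics; ls; python3 - <<'E'
from rig import *
import cv2,numpy as np
s=read_state();print(s['position'],s['tcp_rot'],s['force'])
for n in ['top','side']:
    p,d=capture(n);cv2.imwrite(f'pics/{n}0.png',p[:,:,::-1]);np.savez(f'{n}0.npz',p=p,d=d)
    print(n,camera_params(n))
E
```

```text
pics
[0.23362337 0.57891366 0.22489615] [[-9.27259586e-01  3.74417364e-01 -1.13930738e-03]
 [ 3.74418905e-01  9.27257899e-01 -1.80906877e-03]
 [ 3.79085009e-04 -2.10405458e-03 -9.99997715e-01]] [-0.08369729  0.3988037  -0.35332656]
top {'fx': 420.36300117236976, 'fy': 420.36300117236976, 'cx': 277.5258826358532, 'cy': 212.72249461205288, 'xyz': array([0.43923507, 0.00649805, 1.42682504]), 'orientation': array([[-1.38571763e-02,  9.96956473e-01, -7.67187676e-02],
       [-9.99903982e-01, -1.38111259e-02,  1.13081024e-03],
       [ 6.77960223e-05,  7.67270711e-02,  9.97052131e-01]])}
side {'fx': 520.4914888800464, 'fy': 520.4914888800464, 'cx': 279.80700007399173, 'cy': 210.47246025740395, 'xyz': array([-0.19239586, -0.75937727,  1.39872389]), 'orientation': array([[ 0.71673596,  0.55213329, -0.42595587],
       [-0.69713473,  0.55232888, -0.45709515],
       [-0.01710972,  0.62456516,  0.78078526]])}
```

View pics/top0.png

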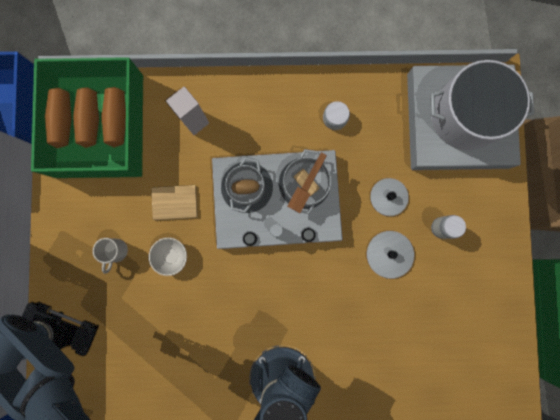

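View pics/side0.png

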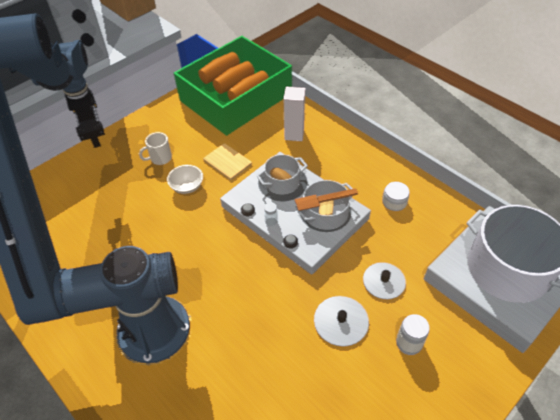

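The scene is clear. In the top view the narrow pot is at about (245,187) and holds a brown item. The wide pot is at (306,181), with the spatula across it and a paler item inside. The lids are at (390,197) and (391,254). I'll zoom in on the pots to tell potato from brush.

```bash
python3 - <<'E'
import cv2,numpy as np
a=np.load('top0.npz')['p'][140:255,205:350,::-1];b=np.load('side0.npz')['p'][145:275,215:375,::-1]
f=lambda i:cv2.resize(i,(400,400*i.shape[0]//i.shape[1]),interpolation=cv2.INTER_CUBIC)
a,b=f(a),f(b);h=max(a.shape[0],b.shape[0]);o=np.zeros((h,800,3),np.uint8);o[:a.shape[0],:400]=a;o[:b.shape[0],400:]=b
cv2.imwrite('pics/crop.png',o)
E
```

```text
(no output)
```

View pics/crop.png

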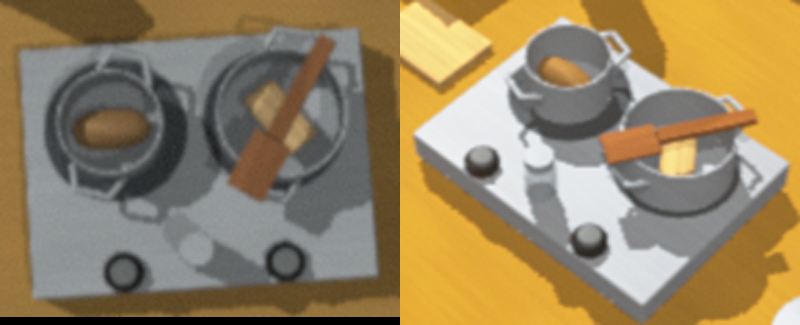

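The left, narrow pot holds the potato (a rounded brown ellipsoid). The right, wide pot holds the rectangular brush, so the spatula stays where it is. I need the narrow lid, the left pot and the left key, and I'll measure them from depth.

```bash
cat > h.py <<'E'
import numpy as np,cv2
from rig import *
def pts(d,c):
    v,u=np.mgrid[:d.shape[0],:d.shape[1]]
    P=np.stack([(u-c['cx'])/c['fx']*d,-(v-c['cy'])/c['fy']*d,-d],-1)
    P=P@np.array(c['orientation']).T+np.array(c['xyz']);P[d==0]=np.nan;return P
def circ(X):
    A=np.c_[2*X[:,:2],np.ones(len(X))];s=np.linalg.lstsq(A,(X[:,:2]**2).sum(1),rcond=None)[0]
    return s[:2],np.sqrt(s[2]+s[0]**2+s[1]**2)
def ray(uv,c,z):
    r=np.array(c['orientation'])@[(uv[0]-c['cx'])/c['fx'],-(uv[1]-c['cy'])/c['fy'],-1];o=np.array(c['xyz']);return o+r*(z-o[2])/r[2]
def totool(w,s):  # world point (TCP target) -> shift in tool axes mm
    return 1000*np.array(s['tcp_rot']).T@(np.array(w)-s['position'])
E
python3 - <<'E'
from h import *
a=np.load('top0.npz');c=camera_params('top');P=pts(a['d'],c);g=a['p'].astype(int);Z=P[...,2]
def at(u,v,r,z0,z1):
    m=np.zeros(Z.shape,np.uint8);cv2.circle(m,(u,v),r,1,-1);return (m>0)&(Z>z0)&(Z<z1)
for n,(u,v,r) in dict(narrow=(245,187,26),wide=(306,181,28)).items():
    X=P[at(u,v,r,.115,.15)];print(n,len(X),circ(X),np.nanpercentile(X[:,2],[10,50,90]))
for n,(u,v,r) in dict(lidfar=(390,197,30),lidnear=(391,254,34)).items():
    X=P[at(u,v,r,.006,.03)];(x,y),rr=cv2.minEnclosingCircle(X[:,:2].astype(np.float32));K=P[at(u,v,r,.035,.07)]
    print(n,len(X),x,y,rr,'knob',len(K),K.mean(0))
for n,(u,v) in dict(kl=(250,239),kr=(309,234)).items():
    print(n,P[v,u],ray((u,v),c,.07))
print('hob',P[160,275],P[205,222]); print('jar',P[229,276])
E
```

```text
narrow 188 (array([0.62615566, 0.10856181]), np.float64(0.06072142844360631)) [0.11631292 0.12708665 0.13216153]
wide 716 (array([ 0.63711204, -0.0837934 ]), np.float64(0.0594645843493413)) [0.12694659 0.13566607 0.14226266]
lidfar 1077 0.6008913516998291 -0.37766173481941223 0.09935793280601501 knob 67 [ 0.59794385 -0.37117809  0.05014553]
lidnear 1714 0.40084078907966614 -0.3742692470550537 0.1131126806139946 knob 67 [ 0.40424809 -0.36810816  0.05033873]
kl [0.45987172 0.09442151 0.07596208] [0.4599628  0.09480956 0.07      ]
kr [ 0.47322727 -0.09499772  0.07765292] [ 0.47342008 -0.09557344  0.07      ]
hob [0.71974555 0.01086913 0.05454007] [0.57316476 0.18720129 0.05018423]
jar [0.48877186 0.01043556 0.12881121]
```

Far lid is the narrow one, with its knob at about (0.598,-0.371). I'll raise the arm and move towards it.

Emit:
apply_moves:
  rows:
    - {"x": -20,"y": -22,"z": -50}
    - {"x": -60,"y": -65,"z": -75}
    - {"x": -100,"y": -107,"z": -75}
    - {"x": -140,"y": -150,"z": -75}
    - {"x": -180,"y": -193,"z": -75}
    - {"x": -220,"y": -236,"z": -75}
    - {"x": -260,"y": -280,"z": -75}
    - {"x": -300,"y": -322,"z": -75}
    - {"x": -340,"y": -365,"z": -75}
    - {"x": -380,"y": -408,"z": -75}

```text
validation failed for argument at $.ro...
```

Emit:
apply_moves:
  rows:
    - {"x": -40,"y": -43}
    - {"x": -80,"y": -86}
    - {"x": -120,"y": -129}
    - {"x": -160,"y": -172}
    - {"x": -200,"y": -215}
    - {"x": -240,"y": -258}
    - {"x": -280,"y": -300}
    - {"x": -313,"y": -337}
    - {"x": -313,"y": -337}
    - {"x": -313,"y": -337}

```text
validation failed for argument at $.ro...
```

```bash
python3 - <<'E'
from h import *
s=read_state();c=camera_params('wrist');p,d=capture('wrist');np.savez('w1.npz',p=p,d=d);cv2.imwrite('pics/w1.png',p[:,:,::-1])
print(s['time_s'],s['position'],s['joint_positions'],c)
P=pts(d,c);m=(P[...,2]>.04)&(P[...,2]<.06)&(P[...,0]>.45)&(P[...,0]<.7);K=P[m];print(len(K),K.mean(0))
E
```

```text
0.1 [0.23366258 0.57898084 0.22496595] [ 5.77819448e+01  3.02743647e+01  8.21482799e+01 -1.00661438e-03
  6.76894170e+01 -1.02276983e+01] {'fx': 368.4416527664869, 'fy': 368.4416527664869, 'cx': 276.94605711638434, 'cy': 207.13577291145512, 'xyz': array([0.17014552, 0.60438058, 0.38365374]), 'orientation': array([[ 0.37395799, -0.89791501, -0.23217246],
       [ 0.92744396,  0.36157303,  0.09546021],
       [-0.00176786, -0.25102505,  0.96797898]])}
0 [nan nan nan]<stdin>:4: RuntimeWarning: Mean of empty slice.
  ret = um.true_divide(
```

View pics/w1.png

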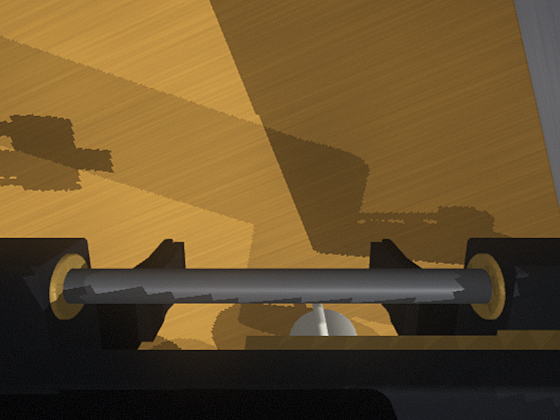

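The move call was refused, apparently because rows need every field. The wrist picture shows the gripper filling rows below about 240, so the target has to lie at tool +x of the TCP to be seen. I'll send the moves again with all fields and stop a little short, leaving the lid on the tool's +x side.

Emit:
apply_moves:
  rows:
    - {"x": -20,"y": -22,"z": -50,"rx": 0,"ry": 0,"rz": 0,"claw": 0}
    - {"x": -60,"y": -65,"z": -75,"rx": 0,"ry": 0,"rz": 0,"claw": 0}
    - {"x": -100,"y": -107,"z": -75,"rx": 0,"ry": 0,"rz": 0,"claw": 0}
    - {"x": -140,"y": -150,"z": -75,"rx": 0,"ry": 0,"rz": 0,"claw": 0}
    - {"x": -180,"y": -193,"z": -75,"rx": 0,"ry": 0,"rz": 0,"claw": 0}
    - {"x": -220,"y": -236,"z": -75,"rx": 0,"ry": 0,"rz": 0,"claw": 0}
    - {"x": -260,"y": -280,"z": -75,"rx": 0,"ry": 0,"rz": 0,"claw": 0}
    - {"x": -300,"y": -322,"z": -75,"rx": 0,"ry": 0,"rz": 0,"claw": 0}
    - {"x": -340,"y": -365,"z": -75,"rx": 0,"ry": 0,"rz": 0,"claw": 0}
    - {"x": -380,"y": -408,"z": -75,"rx": 0,"ry": 0,"rz": 0,"claw": 0}

```text
time_s: 1.4
position: [0.4339, 0.0571, 0.3009]
tcp_rot: [[-0.927, 0.375, 0.0], [0.375, 0.927, 0.0], [-0.0, 0.0, -1.0]]
force: [0.4, 0.5, -0.6]
opening: 1.0
grasp_force: 0.0
```

Emit:
apply_moves:
  rows:
    - {"x": -46,"y": -40,"z": 0,"rx": 0,"ry": 0,"rz": 0,"claw": 0}
    - {"x": -92,"y": -80,"z": 0,"rx": 0,"ry": 0,"rz": 0,"claw": 0}
    - {"x": -138,"y": -121,"z": 0,"rx": 0,"ry": 0,"rz": 0,"claw": 0}
    - {"x": -184,"y": -161,"z": 0,"rx": 0,"ry": 0,"rz": 0,"claw": 0}
    - {"x": -230,"y": -202,"z": 0,"rx": 0,"ry": 0,"rz": 0,"claw": 0}
    - {"x": -276,"y": -242,"z": 0,"rx": 0,"ry": 0,"rz": 0,"claw": 0}
    - {"x": -322,"y": -282,"z": 0,"rx": 0,"ry": 0,"rz": 0,"claw": 0}
    - {"x": -380,"y": -335,"z": 0,"rx": 0,"ry": 0,"rz": 0,"claw": 0}
    - {"x": -380,"y": -335,"z": 0,"rx": 0,"ry": 0,"rz": 0,"claw": 0}
    - {"x": -380,"y": -335,"z": 0,"rx": 0,"ry": 0,"rz": 0,"claw": 0}

```text
time_s: 2.65
position: [0.6601, -0.3953, 0.299]
tcp_rot: [[-0.927, 0.376, -0.002], [0.376, 0.927, 0.001], [0.002, 0.001, -1.0]]
force: [0.5, 0.7, -0.5]
opening: 1.0
grasp_force: 0.0
```

```bash
python3 - <<'E'
from h import *
s=read_state();c=camera_params('wrist');p,d=capture('wrist');np.savez('w1.npz',p=p,d=d);cv2.imwrite('pics/w2.png',p[:,:,::-1])
print(s['time_s'],s['position'],s['joint_positions'])
P=pts(d,c);m=(P[...,2]>.04)&(P[...,2]<.07)&(np.hypot(P[...,0]-.598,P[...,1]+.371)<.05);K=P[m];print(len(K),K.mean(0),K.min(0),K.max(0),np.argwhere(m).mean(0))
k=(K.min(0)+K.max(0))/2
print('shift to',totool([k[0],k[1],.046],s))
# lid disk by height
m=(P[...,2]>.007)&(P[...,2]<.03)&(np.hypot(P[...,0]-.598,P[...,1]+.371)<.12);(x,y),r=cv2.minEnclosingCircle(P[m][:,:2].astype(np.float32));print('disk',x,y,r)
E
```

```text
2.65 [ 0.6601169  -0.39526046  0.29896828] [-3.92070270e+01  3.95220391e+01  5.23214636e+01  3.19580266e-04
  8.82813913e+01 -1.07117779e+02]
523 [ 0.59852663 -0.37291651  0.05160988] [ 0.58522011 -0.38654721  0.04808905] [ 0.61199631 -0.35948827  0.05432345] [114.77820268 274.93499044]
shift to [ 64.83156886  -2.68398205 253.10209868]
disk 0.5702083706855774 -0.3711986541748047 0.09262790530920029
```

View pics/w2.png

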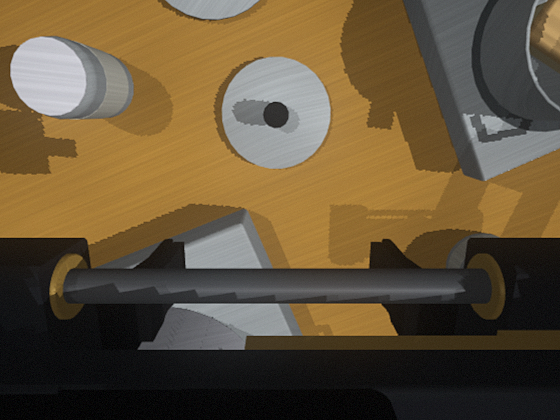

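The wrist view shows the narrow lid with its knob at (275,115) and the tin clear to the left at (60,80). I'll go down onto the knob and close.

Emit:
apply_moves:
  rows:
    - {"x": 40,"y": -2,"z": 40,"rx": 0,"ry": 0,"rz": 0,"claw": 0}
    - {"x": 65,"y": -3,"z": 80,"rx": 0,"ry": 0,"rz": 0,"claw": 0}
    - {"x": 65,"y": -3,"z": 140,"rx": 0,"ry": 0,"rz": 0,"claw": 60}
    - {"x": 65,"y": -3,"z": 190,"rx": 0,"ry": 0,"rz": 0,"claw": 60}
    - {"x": 65,"y": -3,"z": 225,"rx": 0,"ry": 0,"rz": 0,"claw": 60}
    - {"x": 65,"y": -3,"z": 242,"rx": 0,"ry": 0,"rz": 0,"claw": 60}
    - {"x": 65,"y": -3,"z": 251,"rx": 0,"ry": 0,"rz": 0,"claw": 60}
    - {"x": 65,"y": -3,"z": 251,"rx": 0,"ry": 0,"rz": 0,"claw": 60}
    - {"x": 65,"y": -3,"z": 251,"rx": 0,"ry": 0,"rz": 0,"claw": 255}
    - {"x": 65,"y": -3,"z": 251,"rx": 0,"ry": 0,"rz": 0,"claw": 255}

```text
time_s: 3.95
position: [0.5998, -0.373, 0.0513]
tcp_rot: [[-0.927, 0.374, 0.002], [0.374, 0.927, -0.002], [-0.002, -0.001, -1.0]]
force: [-0.5, 0.5, -0.0]
opening: 0.617
grasp_force: 0.0
```

Emit:
apply_moves:
  rows:
    - {"x": 0,"y": 0,"z": 0,"rx": 0,"ry": 0,"rz": 0,"claw": 255}
    - {"x": 0,"y": 0,"z": 0,"rx": 0,"ry": 0,"rz": 0,"claw": 255}
    - {"x": 0,"y": 0,"z": 0,"rx": 0,"ry": 0,"rz": 0,"claw": 255}

```text
time_s: 4.32
position: [0.5991, -0.3724, 0.0499]
tcp_rot: [[-0.927, 0.375, 0.0], [0.375, 0.927, 0.0], [0.0, 0.0, -1.0]]
force: [0.1, -0.4, 0.9]
opening: 0.304
grasp_force: 30.0
```

Gripped. I'll lift, then move so the pot lies on the tool's +x side.

Emit:
apply_moves:
  rows:
    - {"x": 0,"y": 0,"z": -20,"rx": 0,"ry": 0,"rz": 0,"claw": 255}
    - {"x": 0,"y": 0,"z": -60,"rx": 0,"ry": 0,"rz": 0,"claw": 255}
    - {"x": 0,"y": 0,"z": -110,"rx": 0,"ry": 0,"rz": 0,"claw": 255}
    - {"x": 0,"y": 0,"z": -165,"rx": 0,"ry": 0,"rz": 0,"claw": 255}
    - {"x": 2,"y": 40,"z": -205,"rx": 0,"ry": 0,"rz": 0,"claw": 255}
    - {"x": 4,"y": 85,"z": -240,"rx": 0,"ry": 0,"rz": 0,"claw": 255}
    - {"x": 7,"y": 135,"z": -270,"rx": 0,"ry": 0,"rz": 0,"claw": 255}
    - {"x": 10,"y": 185,"z": -300,"rx": 0,"ry": 0,"rz": 0,"claw": 255}
    - {"x": 13,"y": 235,"z": -330,"rx": 0,"ry": 0,"rz": 0,"claw": 255}
    - {"x": 16,"y": 285,"z": -350,"rx": 0,"ry": 0,"rz": 0,"claw": 255}

```text
time_s: 5.58
position: [0.6912, -0.1005, 0.403]
tcp_rot: [[-0.927, 0.374, 0.003], [0.374, 0.927, -0.001], [-0.003, 0.0, -1.0]]
force: [0.5, 0.4, -2.7]
opening: 0.305
grasp_force: 30.0
```

Emit:
apply_moves:
  rows:
    - {"x": 2,"y": 50,"z": -5,"rx": 0,"ry": 0,"rz": 0,"claw": 255}
    - {"x": 4,"y": 100,"z": -10,"rx": 0,"ry": 0,"rz": 0,"claw": 255}
    - {"x": 8,"y": 150,"z": -20,"rx": 0,"ry": 0,"rz": 0,"claw": 255}
    - {"x": 10,"y": 170,"z": -20,"rx": 0,"ry": 0,"rz": 0,"claw": 255}
    - {"x": 10,"y": 170,"z": -20,"rx": 0,"ry": 0,"rz": 0,"claw": 255}
    - {"x": 10,"y": 170,"z": -20,"rx": 0,"ry": 0,"rz": 0,"claw": 255}
    - {"x": 10,"y": 170,"z": -20,"rx": 0,"ry": 0,"rz": 0,"claw": 255}

```text
time_s: 6.45
position: [0.745, 0.0571, 0.4198]
tcp_rot: [[-0.926, 0.377, -0.001], [0.377, 0.926, -0.001], [0.0, -0.001, -1.0]]
force: [0.4, -0.0, -1.1]
opening: 0.302
grasp_force: 30.0
```

```bash
python3 - <<'E'
from h import *
s=read_state();c=camera_params('wrist');p,d=capture('wrist');np.savez('w3.npz',p=p,d=d);cv2.imwrite('pics/w3.png',p[:,:,::-1])
print(s['time_s'],s['position'],s['grasp_force'])
P=pts(d,c);Z=P[...,2];R=np.hypot(P[...,0]-.626,P[...,1]-.108)
X=P[(Z>.122)&(Z<.14)&(R<.075)&(R>.045)];print(len(X))
for i in range(4):
    o,r=circ(X);e=abs(np.hypot(*(X[:,:2]-o).T)-r);X=X[e<max(.003,np.percentile(e,90))]
print(o,r,len(X),np.percentile(X[:,2],[10,50,90]))
a=np.arctan2(X[:,1]-o[1],X[:,0]-o[0]);print(np.histogram(a,12,(-np.pi,np.pi))[0])
print('shift',totool([o[0],o[1],.2],s))
E
```

```text
6.45 [0.74500356 0.05710552 0.41976786] 29.99947875738144
1156
[0.63222135 0.10763186] 0.057916365224559466 1156 [0.1250983  0.1294217  0.13075519]
[124 105  86  79  66  72  75  85  96 117 125 126]
shift [123.39849654   4.47861919 219.8258441 ]
```

View pics/w3.png

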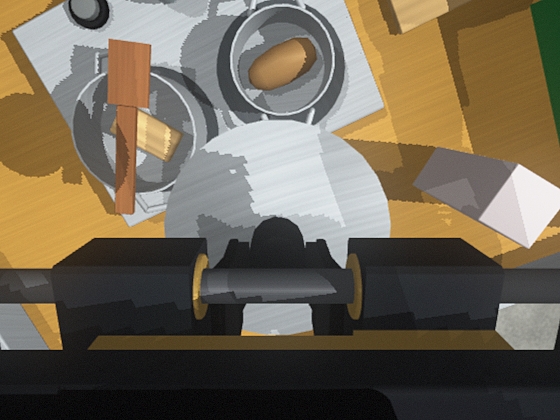

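Full rim is visible at around (282,63), giving a centre of (0.632,0.108) and rim z of about 0.130. I'll hover just above it.

Emit:
apply_moves:
  rows:
    - {"x": 40,"y": 1,"z": 30,"rx": 0,"ry": 0,"rz": 0,"claw": 255}
    - {"x": 80,"y": 3,"z": 70,"rx": 0,"ry": 0,"rz": 0,"claw": 255}
    - {"x": 110,"y": 4,"z": 115,"rx": 0,"ry": 0,"rz": 0,"claw": 255}
    - {"x": 123,"y": 4.5,"z": 160,"rx": 0,"ry": 0,"rz": 0,"claw": 255}
    - {"x": 123,"y": 4.5,"z": 200,"rx": 0,"ry": 0,"rz": 0,"claw": 255}
    - {"x": 123,"y": 4.5,"z": 225,"rx": 0,"ry": 0,"rz": 0,"claw": 255}
    - {"x": 123,"y": 4.5,"z": 225,"rx": 0,"ry": 0,"rz": 0,"claw": 255}
    - {"x": 123,"y": 4.5,"z": 225,"rx": 0,"ry": 0,"rz": 0,"claw": 255}
    - {"x": 123,"y": 4.5,"z": 225,"rx": 0,"ry": 0,"rz": 0,"claw": 255}

```text
time_s: 7.62
position: [0.6342, 0.1091, 0.1968]
tcp_rot: [[-0.927, 0.375, 0.004], [0.375, 0.927, -0.0], [-0.003, 0.001, -1.0]]
force: [0.2, 0.9, -2.4]
opening: 0.307
grasp_force: 30.0
```

```bash
python3 - <<'E'
from h import *
s=read_state();print(s['time_s'],s['position'],'to',totool([.6322,.1076,.172],s),s['force'])
E
```

```text
7.625 [0.6342498  0.10914115 0.19675206] to [ 1.40630109 -2.23010086 24.74450072] [ 0.16738348  0.89734857 -2.41283103]
```

Emit:
apply_moves:
  rows:
    - {"x": 1,"y": -1.5,"z": 5,"rx": 0,"ry": 0,"rz": 0,"claw": 255}
    - {"x": 1,"y": -1.5,"z": 10,"rx": 0,"ry": 0,"rz": 0,"claw": 255}
    - {"x": 1,"y": -1.5,"z": 15,"rx": 0,"ry": 0,"rz": 0,"claw": 255}
    - {"x": 1,"y": -1.5,"z": 19,"rx": 0,"ry": 0,"rz": 0,"claw": 255}
    - {"x": 1,"y": -1.5,"z": 22,"rx": 0,"ry": 0,"rz": 0,"claw": 255}
    - {"x": 1,"y": -1.5,"z": 23,"rx": 0,"ry": 0,"rz": 0,"claw": 255}
    - {"x": 1,"y": -1.5,"z": 23,"rx": 0,"ry": 0,"rz": 0,"claw": 255}
    - {"x": 1,"y": -1.5,"z": 23,"rx": 0,"ry": 0,"rz": 0,"claw": 255}

```text
time_s: 8.62
position: [0.6316, 0.1084, 0.172]
tcp_rot: [[-0.927, 0.374, 0.0], [0.374, 0.927, 0.0], [-0.0, 0.0, -1.0]]
force: [0.2, 0.6, -1.1]
opening: 0.303
grasp_force: 30.0
```

Emit:
apply_moves:
  rows:
    - {"x": 0,"y": 0,"z": 1,"rx": 0,"ry": 0,"rz": 0,"claw": 255}
    - {"x": 0,"y": 0,"z": 2,"rx": 0,"ry": 0,"rz": 0,"claw": 255}
    - {"x": 0,"y": 0,"z": 2,"rx": 0,"ry": 0,"rz": 0,"claw": 255}
    - {"x": 0,"y": 0,"z": 2,"rx": 0,"ry": 0,"rz": 0,"claw": 255}

```text
time_s: 9.12
position: [0.6317, 0.1084, 0.1718]
tcp_rot: [[-0.927, 0.374, 0.001], [0.374, 0.927, -0.0], [-0.001, 0.0, -1.0]]
force: [-2.4, -0.6, 7.5]
opening: 0.301
grasp_force: 30.0
```

Contact at 0.172, the expected seated height. I'll release and rise along the tool axis, then back off for a look.

Emit:
apply_moves:
  rows:
    - {"x": 0,"y": 0,"z": -1,"rx": 0,"ry": 0,"rz": 0,"claw": 100}
    - {"x": 0,"y": 0,"z": -1,"rx": 0,"ry": 0,"rz": 0,"claw": 100}
    - {"x": 0,"y": 0,"z": -1,"rx": 0,"ry": 0,"rz": 0,"claw": 80}
    - {"x": 0,"y": 0,"z": -15,"rx": 0,"ry": 0,"rz": 0,"claw": 80}
    - {"x": 0,"y": 0,"z": -45,"rx": 0,"ry": 0,"rz": 0,"claw": 80}
    - {"x": -25,"y": 0,"z": -80,"rx": 0,"ry": 0,"rz": 0,"claw": 80}
    - {"x": -60,"y": 0,"z": -110,"rx": 0,"ry": 0,"rz": 0,"claw": 80}
    - {"x": -95,"y": 0,"z": -140,"rx": 0,"ry": 0,"rz": 0,"claw": 80}
    - {"x": -100,"y": 0,"z": -150,"rx": 0,"ry": 0,"rz": 0,"claw": 80}
    - {"x": -100,"y": 0,"z": -150,"rx": 0,"ry": 0,"rz": 0,"claw": 80}

```text
time_s: 10.38
position: [0.7238, 0.0711, 0.3203]
tcp_rot: [[-0.927, 0.375, 0.0], [0.375, 0.927, 0.0], [0.0, 0.0, -1.0]]
force: [0.4, 0.6, 0.1]
opening: 0.686
grasp_force: 0.0
```

```bash
python3 - <<'E'
from h import *
s=read_state();c=camera_params('wrist');p,d=capture('wrist');cv2.imwrite('pics/w4.png',p[:,:,::-1])
print(s['time_s'],s['position'])
P=pts(d,c);Z=P[...,2];R=np.hypot(P[...,0]-.632,P[...,1]-.108)
K=P[(Z>.16)&(Z<.185)&(R<.04)];print('knob',len(K),(K.min(0)+K.max(0))/2,np.median(K[:,2]))
L=P[(Z>.12)&(Z<.155)&(R<.075)];(x,y),r=cv2.minEnclosingCircle(L[:,:2].astype(np.float32));print('lid',x,y,r)
R=np.hypot(L[:,0]-x,L[:,1]-y);F=L[(R>.045)&(R<.062)];w=np.linalg.lstsq(np.c_[F[:,:2]-[x,y],np.ones(len(F))],F[:,2],rcond=None)[0];print('plane',w)
t=np.load('top0.npz')['p'];
E
```

```text
10.375 [0.72378866 0.07112229 0.32029191]
knob 1028 [0.63120563 0.10759561 0.16868889] 0.1735740207052868
lid 0.6306852102279663 0.10747431218624115 0.06434102356433868
plane [0.00176553 0.00048906 0.13463108]
```

View pics/w4.png

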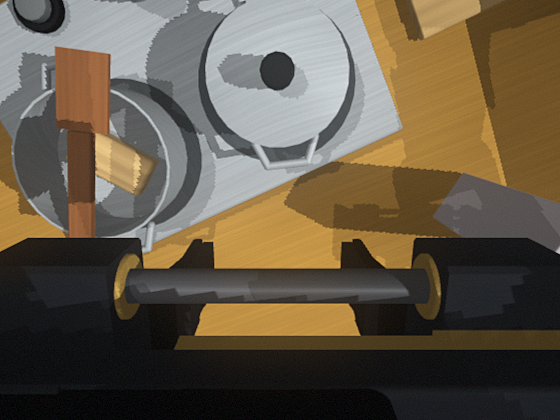

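The lid is seated: centre within 2 mm, tilt about 0.002 rad, knob top at 0.1736. Next I'll close the fingers and go above the left key, turning 18° so the gripper body clears the jar.

Emit:
apply_moves:
  rows:
    - {"x": 40,"y": -12,"z": 0,"rx": 0,"ry": 0,"rz": 0.5,"claw": 255}
    - {"x": 90,"y": -27,"z": 0,"rx": 0,"ry": 0,"rz": 1,"claw": 255}
    - {"x": 140,"y": -42,"z": 0,"rx": 0,"ry": 0,"rz": 1.6,"claw": 255}
    - {"x": 190,"y": -57,"z": 0,"rx": 0,"ry": 0,"rz": 2.2,"claw": 255}
    - {"x": 235,"y": -71,"z": 10,"rx": 0,"ry": 0,"rz": 2.7,"claw": 255}
    - {"x": 253,"y": -77.5,"z": 50,"rx": 0,"ry": 0,"rz": 3,"claw": 255}
    - {"x": 253,"y": -77.5,"z": 100,"rx": 0,"ry": 0,"rz": 3,"claw": 255}
    - {"x": 253,"y": -77.5,"z": 150,"rx": 0,"ry": 0,"rz": 3,"claw": 255}
    - {"x": 253,"y": -77.5,"z": 160,"rx": 0,"ry": 0,"rz": 3,"claw": 255}
    - {"x": 253,"y": -77.5,"z": 160,"rx": 0,"ry": 0,"rz": 3,"claw": 255}

```text
time_s: 11.68
position: [0.4597, 0.0941, 0.1597]
tcp_rot: [[-0.766, 0.642, -0.002], [0.642, 0.766, 0.0], [0.002, -0.001, -1.0]]
force: [0.6, -0.3, -0.1]
opening: 0.005
grasp_force: 0.0
```

```bash
python3 - <<'E'
from h import *
s=read_state();print(s['time_s'],s['position'],'to',totool([.460,.0946,.101],s),s['force'],s['opening'])
E
```

```text
11.675 [0.45972362 0.09414412 0.15972285] to [-1.40993104e-02  5.95804898e-01  5.87222461e+01] [ 0.60825605 -0.25971086 -0.11123406] 0.005300025826954412
```

Emit:
apply_moves:
  rows:
    - {"x": 0,"y": 0,"z": 30,"rx": 0,"ry": 0,"rz": 0,"claw": 255}
    - {"x": 0,"y": 0,"z": 50,"rx": 0,"ry": 0,"rz": 0,"claw": 255}
    - {"x": 0,"y": 0,"z": 56,"rx": 0,"ry": 0,"rz": 0,"claw": 255}
    - {"x": 0,"y": 0,"z": 59,"rx": 0,"ry": 0,"rz": 0,"claw": 255}
    - {"x": 0,"y": 0,"z": 61,"rx": 0,"ry": 0,"rz": 0,"claw": 255}
    - {"x": 0,"y": 0,"z": 63,"rx": 0,"ry": 0,"rz": 0,"claw": 255}
    - {"x": 0,"y": 0,"z": 63,"rx": 0,"ry": 0,"rz": 0,"claw": 255}
    - {"x": 0,"y": 0,"z": 63,"rx": 0,"ry": 0,"rz": 0,"claw": 255}

```text
time_s: 12.68
position: [0.4607, 0.0938, 0.097]
tcp_rot: [[-0.766, 0.643, 0.0], [0.643, 0.766, 0.0], [-0.0, 0.0, -1.0]]
force: [0.1, -0.5, 0.5]
opening: 0.007
grasp_force: 0.0
```

Emit:
apply_moves:
  rows:
    - {"x": 0,"y": 0,"z": 2,"rx": 0,"ry": 0,"rz": 0,"claw": 255}
    - {"x": 0,"y": 0,"z": 4,"rx": 0,"ry": 0,"rz": 0,"claw": 255}
    - {"x": 0,"y": 0,"z": 4,"rx": 0,"ry": 0,"rz": 0,"claw": 255}
    - {"x": 0,"y": 0,"z": 4,"rx": 0,"ry": 0,"rz": 0,"claw": 255}

```text
time_s: 13.18
position: [0.4606, 0.0938, 0.0928]
tcp_rot: [[-0.766, 0.643, -0.0], [0.643, 0.766, -0.0], [0.0, -0.0, -1.0]]
force: [0.6, 0.3, 0.4]
opening: 0.007
grasp_force: 0.0
```

Emit:
apply_moves:
  rows:
    - {"x": 0,"y": 0,"z": 1.5,"rx": 0,"ry": 0,"rz": 0,"claw": 255}
    - {"x": 0,"y": 0,"z": 3,"rx": 0,"ry": 0,"rz": 0,"claw": 255}
    - {"x": 0,"y": 0,"z": 3,"rx": 0,"ry": 0,"rz": 0,"claw": 255}
    - {"x": 0,"y": 0,"z": 3,"rx": 0,"ry": 0,"rz": 0,"claw": 255}

```text
time_s: 13.68
position: [0.4606, 0.0938, 0.0898]
tcp_rot: [[-0.766, 0.643, -0.0], [0.643, 0.766, -0.0], [0.0, -0.0, -1.0]]
force: [-1.1, -0.7, 0.3]
opening: 0.007
grasp_force: 0.0
```

```bash
python3 - <<'E'
from h import *
a=np.load('top0.npz');P=pts(a['d'],camera_params('top'));print((P[232:247,242:259,2]*1000).round().astype(int))
E
```

```text
[[                  55                   56                   55
                    57                   71                   66
                    65                   67                   68
                    69                   69                   67
                    47                   51 -9223372036854775808
                    55                   54]
 [                  56                   56                   55
                    67                   63                   69
                    70                   65                   66
                    59                   65                   65
                    69                   55                   52
                    55                   58]
 [                  53                   58                   67
                    67                   72                   77
                    77                   84                   78
                    76                   69                   67
                    70                   64                   55
                    54             
[... 3810 characters left out ...]
      46                   66
                    65                   65                   67
                    64                   66                   54
                    52                   54                   52
                    54                   55]
 [                  55                   53                   56
                    51                   51                   57
                    54                   47                   -1
                    -6                   -3                   -1
                    -1                    1                    0
                    -4                   -2]]<stdin>:2: RuntimeWarning: invalid value encountered in cast
```

Unexpected: no reaction force even at a tip height of about 65 mm. I'll look.

```bash
python3 - <<'E'
from h import *
p,d=capture('side');t,_=capture('top');f=lambda i:cv2.resize(i[:,:,::-1],(400,400),interpolation=cv2.INTER_CUBIC)
cv2.imwrite('pics/press.png',np.hstack([f(p[150:270,200:320]),f(t[180:270,210:300])]))
s=read_state();print(s['position'],s['force'],s['tau'])
E
```

```text
[0.46067117 0.0938149  0.08988928] [-0.07446108 -0.19315919  1.44254517] [-1.38368141e-03 -3.56412435e+01 -8.01014096e+00  1.05496345e-02
  8.38788156e-02 -2.99499186e-05]
```

View pics/press.png

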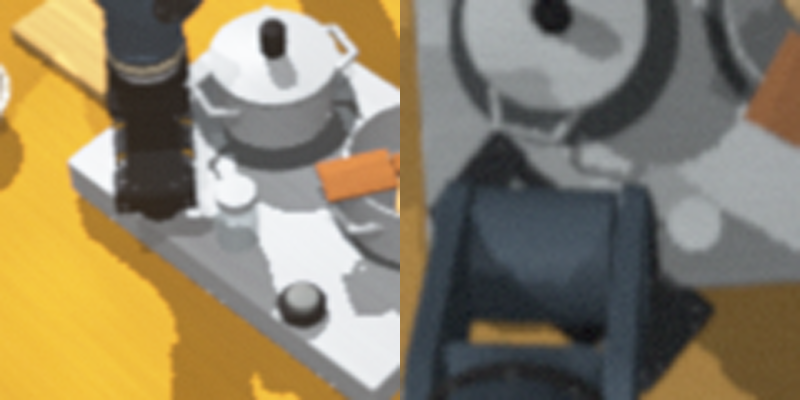

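The gripper is over the key (left panel, about (155,210)) with the jar clear beside it. I'll keep lowering in small steps and watch the force.

Emit:
apply_moves:
  rows:
    - {"x": 0,"y": 0,"z": 1,"rx": 0,"ry": 0,"rz": 0,"claw": 255}
    - {"x": 0,"y": 0,"z": 2,"rx": 0,"ry": 0,"rz": 0,"claw": 255}
    - {"x": 0,"y": 0,"z": 2,"rx": 0,"ry": 0,"rz": 0,"claw": 255}
    - {"x": 0,"y": 0,"z": 2,"rx": 0,"ry": 0,"rz": 0,"claw": 255}

```text
time_s: 14.28
position: [0.4606, 0.0938, 0.0878]
tcp_rot: [[-0.766, 0.643, -0.0], [0.643, 0.766, -0.0], [0.0, -0.0, -1.0]]
force: [-0.7, 0.2, -0.0]
opening: 0.005
grasp_force: 0.0
```

```bash
python3 - <<'E'
from h import *
a=np.load('side0.npz');c=camera_params('side');P=pts(a['d'],c)
print(ray((247,209),c,.076),np.nanmedian(P[206:211,244:251].reshape(-1,3),0))
# gripper tip now, side view
p,d=capture('side');P=pts(d,c);m=(abs(P[...,0]-.4606)<.07)&(abs(P[...,1]-.0938)<.07)&(P[...,2]<.2)&(P[...,2]>.058)&(p.max(-1)<90)
X=P[m];print(len(X))
for z in np.arange(.06,.14,.008):
    q=X[(X[:,2]>=z)&(X[:,2]<z+.008)]
    if len(q): print(round(z,3),len(q),q.min(0)[:2].round(3),q.max(0)[:2].round(3))
E
```

```text
[0.45769558 0.09518643 0.076     ] [0.45841819 0.09621852 0.08048558]
176
0.06 9 [0.439 0.076] [0.458 0.101]
0.068 7 [0.44  0.076] [0.453 0.091]
```

Emit:
apply_moves:
  rows:
    - {"x": 0,"y": 0,"z": 1,"rx": 0,"ry": 0,"rz": 0,"claw": 255}
    - {"x": 0,"y": 0,"z": 2,"rx": 0,"ry": 0,"rz": 0,"claw": 255}
    - {"x": 0,"y": 0,"z": 3,"rx": 0,"ry": 0,"rz": 0,"claw": 255}
    - {"x": 0,"y": 0,"z": 3,"rx": 0,"ry": 0,"rz": 0,"claw": 255}

```text
time_s: 14.82
position: [0.4605, 0.0938, 0.0847]
tcp_rot: [[-0.766, 0.643, -0.0], [0.643, 0.766, -0.0], [0.0, -0.0, -1.0]]
force: [-0.3, 0.0, -0.0]
opening: 0.007
grasp_force: 0.0
```

```bash
python3 - <<'E'
from h import *
c=camera_params('side');p,d=capture('side');P=pts(d,c)
for v in range(185,222,2):
    print(v,[tuple((P[v,u]*1000).round().astype(int)) if d[v,u] else 0 for u in (238,243,248,253)],p[v,247].tolist())
w,dw=capture('wrist');Q=pts(dw,camera_params('wrist'));m=(np.hypot(Q[...,0]-.459,Q[...,1]-.095)<.03);X=Q[m]*1000;print(np.histogram(X[:,2],np.arange(40,260,10)))
g=cv2.resize(p[160:235,205:290,::-1],(680,600),interpolation=cv2.INTER_CUBIC);cv2.imwrite('pics/z.png',g)
E
```

```text
185 [(np.int64(415), np.int64(70), np.int64(249)), (np.int64(424), np.int64(58), np.int64(250)), (np.int64(439), np.int64(54), np.int64(242)), (np.int64(476), np.int64(76), np.int64(195))] [45, 39, 32]
187 [(np.int64(412), np.int64(68), np.int64(244)), (np.int64(424), np.int64(59), np.int64(241)), (np.int64(437), np.int64(52), np.int64(236)), (np.int64(468), np.int64(67), np.int64(199))] [47, 41, 35]
189 [(np.int64(414), np.int64(72), np.int64(230)), (np.int64(426), np.int64(63), np.int64(227)), (np.int64(438), np.int64(54), np.int64(226)), (np.int64(460), np.int64(57), np.int64(205))] [46, 39, 32]
191 [(np.int64(411), np.int64(68), np.int64(227)), (np.int64(424), np.int64(61), np.int64(221)), (np.int64(435), np.int64(51), np.int64(220)), (np.int64(454), np.int64(51), np.int64(206))] [48, 41, 34]
193 [(np.int64(411), np.int64(69), np.int64(217)), (np.int64(426), np.int64(64), np.int64(208)), (np.int64(435), np.int64(52), np.int64(211)), (np.int64(447), np.int64(43), np.int64(208))] [46, 39, 33]
195 [(np.int64(412), np.int64(72), np.int64(204)), (np.int64(422), np.int64(61), np.int64(
[... 2329 characters left out ...]

219 [(np.int64(438), np.int64(125), np.int64(13)), (np.int64(436), np.int64(94), np.int64(43)), (np.int64(440), np.int64(73), np.int64(59)), (np.int64(453), np.int64(62), np.int64(58))] [118, 116, 115]
221 [(np.int64(436), np.int64(123), np.int64(6)), (np.int64(437), np.int64(96), np.int64(30)), (np.int64(441), np.int64(75), np.int64(46)), (np.int64(447), np.int64(55), np.int64(59))] [115, 113, 112]
(array([  175,  1317,  1912,   858,   299,   331,   329,    51,   122,
         823,    71,    73,   995,  6180,  5643, 11149,   759,     0,
           0,     0,     0]), array([ 40,  50,  60,  70,  80,  90, 100, 110, 120, 130, 140, 150, 160,
       170, 180, 190, 200, 210, 220, 230, 240, 250]))
```

View pics/z.png

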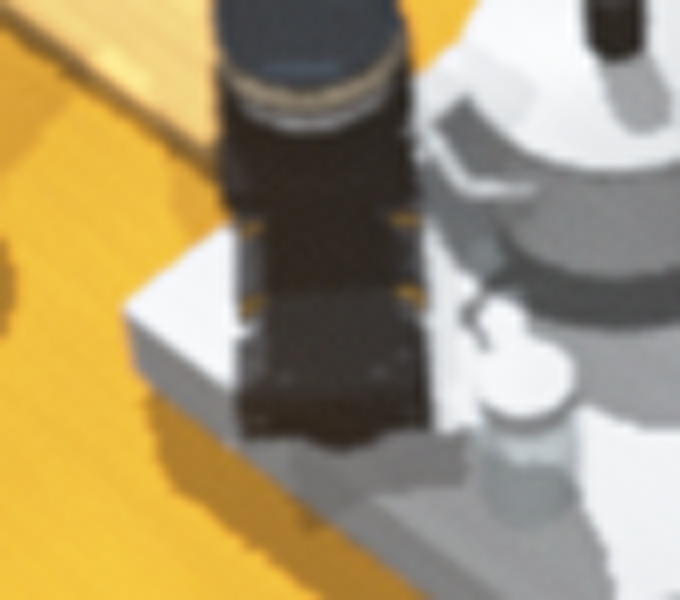

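The picture shows the gripper body about 70 mm above the key, with the housing just visible below it at (340,440) and the jar clear at (525,380). I'll check in tool coordinates what the wrist depth sees near the tip.

```bash
python3 - <<'E'
from h import *
s=read_state();c=camera_params('wrist');w,dw=capture('wrist');Q=pts(dw,c)
T=(Q-s['position'])@np.array(s['tcp_rot'])*1000   # tool mm
m=(abs(T[...,0])<45)&(abs(T[...,1])<45)&(T[...,2]>-30)&(T[...,2]<60)
for x in range(-45,45,10):
    print(x,end=': ')
    for y in range(-45,45,10):
        k=m&(T[...,0]>=x)&(T[...,0]<x+10)&(T[...,1]>=y)&(T[...,1]<y+10)
        print('%4.0f/%4.0f/%d'%(np.median(T[k][:,2]),T[k][:,2].min(),k.sum()) if k.sum() else '--',end=' ')
    print()
k=m&(abs(T[...,0])<15)&(abs(T[...,1])<15);ij=np.argwhere(k);print(ij.min(0),ij.max(0) if len(ij) else 0)
print((s['position'][2]*1000-T[...,2][k]).round()[:40])
E
```

```text
-45: -- -- -- --   30/  28/24 -- -- -- -- 
-35: -- -- -- -- -- -- -- -- -- 
-25: -- -- -- -- -- -- -- -- -- 
-15:   58/  54/6 -- -- -- -- -- -- -- -- 
-5:   52/  42/27   38/  30/140   30/  28/42 --   -4/  -5/23 -- --   30/  28/53   30/  28/80 
5: --   41/  29/66   31/  17/384    9/ -29/555   -4/ -27/944    8/ -30/390   18/   7/303   30/  17/325   30/  28/338 
15: -- --   41/  18/54   25/  16/495   18/   7/587   18/   7/556   29/  17/428   30/  28/341   30/  28/345 
25: -- -- --   42/  31/41   32/  20/393   30/  18/371   30/  28/359   30/  28/365   30/  28/361 
35: -- -- -- --   43/  32/24   32/  29/378   30/  28/374   30/  28/372   30/  28/374 
[221 248] [268 309]
[66. 66. 66. 66. 67. 68. 67. 67. 66. 67. 66. 67. 66. 67. 67. 67. 66. 67.
 67. 68. 66. 66. 67. 66. 68. 67. 67. 67. 68. 68. 67. 67. 66. 67. 67. 67.
 67. 67. 67. 67.]
```

```bash
python3 - <<'E'
from h import *
s=read_state();c=camera_params('wrist');w,dw=capture('wrist');Q=pts(dw,c)
T=(Q-s['position'])@np.array(s['tcp_rot'])*1000
for a,b in((5,12),(14,21),(-12,5)):
    k=(T[...,2]>a)&(T[...,2]<b)&(np.hypot(T[...,0],T[...,1])<45);X=T[k];Y=Q[k]
    print(a,b,len(X),np.percentile(X,[1,50,99],axis=0).round(1).tolist(),w[k].mean(0),np.argwhere(k).min(0),np.argwhere(k).max(0))
    H=np.histogram2d(X[:,0],X[:,1],[np.arange(-12,42,3),np.arange(-33,36,3)])[0].astype(int);print(H)
print(camera_params('wrist')['xyz'],s['position'])
E
```

```text
5 12 773 [[8.2, -8.6, 6.7], [12.5, 3.3, 8.3], [16.8, 16.3, 11.7]] [65.40491591 67.3454075  66.38809832] [221 257] [241 315]
[[ 0  0  0  0  0  0  0  0  0  0  0  0  0  0  0  0  0  0  0  0  0  0]
 [ 0  0  0  0  0  0  0  0  0  0  0  0  0  0  0  0  0  0  0  0  0  0]
 [ 0  0  0  0  0  0  0  0  0  0  0  0  0  0  0  0  0  0  0  0  0  0]
 [ 0  0  0  0  0  0  0  0  0  0  0  0  0  0  0  0  0  0  0  0  0  0]
 [ 0  0  0  0  0  0  0  0  0  0  0  0  0  0  0  0  0  0  0  0  0  0]
 [ 0  0  0  0  0  0  0  0  0  0  0  0  0  0  0  0  0  0  0  0  0  0]
 [ 0  0  0  0  0  0  0  3  0  7 12 13  6  0  0  0  0  0  0  0  0  0]
 [ 0  0  0  0  0  0  0  2 35 43 35 42 32 34 24 24 20  0  0  0  0  0]
 [ 0  0  0  0  0  0  0  0  9 40 40 45 37 39 47 35  1  0  0  0  0  0]
 [ 0  0  0  0  0  0  0  0  0  0 21 39 36 32 19  1  0  0  0  0  0  0]
 [ 0  0  0  0  0  0  0  0  0  0  0  0  0  0  0  0  0  0  0  0  0  0]
 [ 0  0  0  0  0  0  0  0  0  0  0  0  0  0  0  0  0  0  0  0  0  0]
 [ 0  0  0  0  0  0  0  0  0  0  0  0  0  0  0  0  0  0  0  0  0  0]
 [ 0  0  0  0  0  0  0  0  0  0  0  0  0  0  0  0  0  0  0  0  0  0]
 [ 0  0  0
[... 2170 characters left out ...]
0  0  0]
 [ 0  0  0  0  0  0  0  0  0  0  0  0  0  0  0  0  0  0  0  0  0  0]
 [ 0  0  0  0  0  0  0  0  0  0  0  0  0  0  0  0  0  0  0  0  0  0]
 [ 0  0  0  0  0  0  0  0  0  0  0  0  0  0  0  0  0  0  0  0  0  0]
 [ 0  0  0  0  0  0  0  0  0  0  0  0  0  0  0  0  0  0  0  0  0  0]
 [ 0  0  0  0  0  0  0  0  0  0  0  0  0  0  0  0  0  0  0  0  0  0]
 [ 0  0  0  0  0  0  0  0  0  0  0  0  0  0  0  0  0  0  0  0  0  0]
 [ 0  0  0  0  0  0  0  0  0  0  0  0  0  0  0  0  0  0  0  0  0  0]
 [ 0  0  0  0  0  0  0  0  0  0  0  0  0  0  0  0  0  0  0  0  0  0]
 [ 0  0  0  0  0  0  0  0  0  0  0  0  0  0  0  0  0  0  0  0  0  0]]
[0.40792407 0.13723042 0.24352222] [0.46057971 0.09385039 0.08483953]
```

The key is still up: its top is at tool z of about +7, centred near tool (1,4), and the visible finger material ends at about +5. The shut tips evidently stand only about 7 mm ahead of the TCP, so contact is about to start. I'll centre on the key and press.

Emit:
apply_moves:
  rows:
    - {"x": 0,"y": 3,"z": -3,"rx": 0,"ry": 0,"rz": 0,"claw": 255}
    - {"x": 0,"y": 3,"z": 0,"rx": 0,"ry": 0,"rz": 0,"claw": 255}
    - {"x": 0,"y": 3,"z": 2,"rx": 0,"ry": 0,"rz": 0,"claw": 255}
    - {"x": 0,"y": 3,"z": 4,"rx": 0,"ry": 0,"rz": 0,"claw": 255}
    - {"x": 0,"y": 3,"z": 5,"rx": 0,"ry": 0,"rz": 0,"claw": 255}
    - {"x": 0,"y": 3,"z": 5,"rx": 0,"ry": 0,"rz": 0,"claw": 255}
    - {"x": 0,"y": 3,"z": 5,"rx": 0,"ry": 0,"rz": 0,"claw": 255}

```text
time_s: 15.9
position: [0.4624, 0.0961, 0.0799]
tcp_rot: [[-0.766, 0.643, -0.0], [0.643, 0.766, 0.0], [0.0, -0.0, -1.0]]
force: [-0.6, -0.3, 1.7]
opening: 0.006
grasp_force: 0.9
```

Contact has begun (1.7 N, with some load on the finger pads). I'll press further.

Emit:
apply_moves:
  rows:
    - {"x": 0,"y": 0,"z": 1.5,"rx": 0,"ry": 0,"rz": 0,"claw": 255}
    - {"x": 0,"y": 0,"z": 3,"rx": 0,"ry": 0,"rz": 0,"claw": 255}
    - {"x": 0,"y": 0,"z": 4,"rx": 0,"ry": 0,"rz": 0,"claw": 255}
    - {"x": 0,"y": 0,"z": 4,"rx": 0,"ry": 0,"rz": 0,"claw": 255}
    - {"x": 0,"y": 0,"z": 4,"rx": 0,"ry": 0,"rz": 0,"claw": 255}

```text
time_s: 16.52
position: [0.4624, 0.0961, 0.0759]
tcp_rot: [[-0.766, 0.643, -0.0], [0.643, 0.766, -0.0], [0.0, -0.0, -1.0]]
force: [-0.9, 0.2, 4.1]
opening: 0.006
grasp_force: 2.0
```

Emit:
apply_moves:
  rows:
    - {"x": 0,"y": 0,"z": 1,"rx": 0,"ry": 0,"rz": 0,"claw": 255}
    - {"x": 0,"y": 0,"z": 2,"rx": 0,"ry": 0,"rz": 0,"claw": 255}
    - {"x": 0,"y": 0,"z": 3,"rx": 0,"ry": 0,"rz": 0,"claw": 255}
    - {"x": 0,"y": 0,"z": 3,"rx": 0,"ry": 0,"rz": 0,"claw": 255}
    - {"x": 0,"y": 0,"z": 3,"rx": 0,"ry": 0,"rz": 0,"claw": 255}

```text
time_s: 17.15
position: [0.4625, 0.0961, 0.0744]
tcp_rot: [[-0.766, 0.642, 0.001], [0.642, 0.766, -0.0], [-0.001, 0.0, -1.0]]
force: [-3.4, -0.6, 19.7]
opening: 0.005
grasp_force: 9.9
```

Hard stop reached: the tool stalled at 0.0744 with 20 N, so the key is fully down. I'll let go and rise straight up.

Emit:
apply_moves:
  rows:
    - {"x": 0,"y": 0,"z": -10,"rx": 0,"ry": 0,"rz": 0,"claw": 255}
    - {"x": 0,"y": 0,"z": -40,"rx": 0,"ry": 0,"rz": 0,"claw": 255}
    - {"x": 0,"y": 0,"z": -90,"rx": 0,"ry": 0,"rz": 0,"claw": 255}
    - {"x": 0,"y": 0,"z": -140,"rx": 0,"ry": 0,"rz": 0,"claw": 255}
    - {"x": 0,"y": 0,"z": -180,"rx": 0,"ry": 0,"rz": 0,"claw": 255}
    - {"x": 0,"y": 0,"z": -180,"rx": 0,"ry": 0,"rz": 0,"claw": 255}
    - {"x": 0,"y": 0,"z": -180,"rx": 0,"ry": 0,"rz": 0,"claw": 255}
    - {"x": 0,"y": 0,"z": -180,"rx": 0,"ry": 0,"rz": 0,"claw": 255}

```text
time_s: 18.15
position: [0.4615, 0.0961, 0.2512]
tcp_rot: [[-0.766, 0.643, -0.004], [0.643, 0.766, 0.0], [0.003, -0.002, -1.0]]
force: [-0.5, 0.1, 0.3]
opening: 0.005
grasp_force: 0.0
```

```bash
python3 - <<'E'
from h import *
c=camera_params('side');p,d=capture('side');P=pts(d,c);R=np.hypot(P[...,0]-.631,P[...,1]-.1075)
K=P[(P[...,2]>.16)&(P[...,2]<.185)&(R<.04)];print(np.median(K,0))
print(read_state()['force'],hand_in())
E
```

```text
[0.62649052 0.10560238 0.17465625]
the job is handed in; nothing more can be done
[ 0.26162053  0.26603468 -0.20463635] None
```

I seated the narrow lid on the narrow pot with the potato (left plate), pressed the left key to its stop and released it, left the spatula alone, and handed the job in at about 18 s; no verdict came back.

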